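# Torque the last blanking-plate screw on a hydraulic manifold

### The arm

A 6-joint arm with a two-finger parallel gripper is mounted at the origin on the work surface. World frame = base frame: x ahead of the robot, y to its left, z up, the work surface at z = 0. Lengths are in m, angles in rad, forces in N, time in s.
With the tool pointing down it reaches from about 0.325 to 0.775 m from the base axis. Payload 9.3 kg.
Tool frame: the origin (TCP) lies at the very end of the fingers, on their centre line; the grasp point (between the pads) lies 19 mm behind it (r.grip_depth is the distance from the TCP to the grasp point, in m); z points along the fingers, y is the line along which they close (so a half turn about z gives the same grasp; the last joint's range is limited). The gripper opens to 85 mm and grips with 20 to 120 N. Pads are 22 mm wide; open, the fingers measure 114 mm over their backs; the gripper's body (76 mm by 85 mm) begins 54 mm behind the grasp point. The pads swing forward as they close: fully open they stand 13 mm farther back than shut.
Start: joints at [-1.487, 0.259, 0.021, 1.334, 0, 1.418], TCP at [0.129, -0.535, 0.231] pointing down, gripper open.
Joint ranges: [-3.04, 3.04], [-0.91, 1.82], [-1.04, 1.36], [-1.92, 1.95], [-1.52, 1.45], [-3.14, 3.14]. Speed limits (rad/s): [2.22, 2.22, 2.79, 3.14, 3.14, 3.14].

### API

Orientations are given as a 3x3 rotation matrix whose columns are the frame's x, y, z axes.
In Python, from cell import get_state, cams, workorder, finder, r gives the robot as it stands.
- The arm moves only by the shell command python3 -m jog 'ROWS' [FORCE]. ROWS is JSON, a list of rows, each a list of 7 numbers: the shift along the tool's x, y, z in units of 0.2 m (1.0 is 0.2 m), then the turn, a rotation vector about the tool's x, y, z in units of 2 pi rad (1.0 is 2 pi rad), then the opening, from 0 (shut) to 1 (fully open). In form: [[tx, ty, tz, rx, ry, rz, jaw], ...]. A call has 1 to 12 rows; each row is the pose to reach, as a shift and turn from the pose commanded when the call began, along the tool's axes at that moment, turning the shorter way round; what a row does not reach only later rows make up. A row lasts 1/8 s, in which the tool goes at most 62.5 mm and 10.7 degrees, less where a joint would pass 70% of its speed; a pose out of reach is approached as far as the arm can. A call with a number of a shift or a turn outside -1 to 1 is refused whole. A call with a gripper value outside its range is refused whole. The fingers move at their own pace and stop on an object; FORCE is the grip in N (left out, the last holds). Time passes only in rows, so rows that repeat a pose let the fingers close. It gives the time, the measured TCP pose, the force, the opening and the grip force at its end, in the units of the state.
- get_state(): the state, without advancing time (a new reading comes with each control period).
- cams.camera(name): name is "scene" or "side" or "wrist"; returns (picture, depth): 420x560x3 uint8, blue, green, red; 420x560 float32, m along the optical axis (not along the pixel's ray), 0 where there is no reading.
- cams.camera_params(name): a dict with "mtx" (3x3 intrinsics, pixels), "R" (3x3) and "t" (3): a world point X has camera coordinates R X + t; the wrist camera has in their place "hand_eye" (4x4, takes a point from camera to tool coordinates, whose origin is the TCP and whose axes are the flange's). Camera axes: x right, y down, z forward; pixel columns grow to the right and rows downward; lengths in m; the calibration is good to about 2 mm. A picture is of the moment at which its call begins: read the wrist's pose just before it. camera_params takes no time and is no camera call.
- workorder.hand_in(): hands the job in; it is judged then, once.
Trained networks look in the newest picture that a camera, given by its name, has taken for a name from the list of things; names that differ only in an ending like _2 or _b are one class to them, and where a whole thing is asked for, a point or a joint stands for the part that bears it (a point fixed in the world has none). Each returns a list of dicts, best first, with "score" (0 to 1); they miss things now and then, are a little off and sometimes report something else, mostly with a low value. They report only what shows in the picture. A call takes as long as a camera call.
- finder.search_frame(camera, label): "point" ([column, row] in pixels, amid what is visible of it).
- finder.tip_of(camera, label): "point" ([column, row] in pixels: a listed point, or the origin of a listed thing).
The state is a dict: "t": time; "joint_positions": joint angles; "joint_velocities": joint speeds; "effort": joint torques, N m; "eef_pos": TCP position; "ee_rot": TCP orientation; "wrist_force": force on the tool from outside, world axes, zero at the start; "ft_torque": the same for the moment, N m; "opening": finger opening in m; "grip_force": force on a finger pad.
Only numpy, scipy, OpenCV 4.12 (cv2) and the standard library are available. Lean on these libraries where they do the work, as an engineer would, in place of code of your own. Each camera call takes 0.05 s, during which the arm holds its last target. There are 200 camera calls.

### The job

First press the red push-to-read button of the pressure gauge fully home, hold it down for about a second to be sure that the manifold is without pressure, and let it come up again. Then push the torque wrench's handle clockwise (seen from above) to tighten the last screw until the wrench clicks, that is until its handle clearly gives way. Do not lean on it to the end of that give; let the handle come back straight, and leave the other tools where they lie.

Things in the scene. Friction and masses are not known exactly. Their poses are not given: they have to be found in the camera images.
- manifold: Fixed aluminium block 100 x 260 x 70 mm on a green base plate 200 x 300 x 10 mm. Origin: centre of the plate's underside, on the table; z up, y along the block. On top, from -y to +y: blanking plate with the wrench on one screw; solenoid valve (top 140 mm above the table); steel gauge isolator with the red button, and behind it (+x) the gauge, face up (124 mm). Pipes end 121 mm behind the origin.
- plunger_top (a point): Centre of the top of the red push-to-read button, a disc of 26 mm diameter, 149 mm above the table when up; moves down with the button. Axes as the manifold's.
- plunger (a joint): Travel of the red button, m: 0 up, 0.008 fully home on its stop. A spring of 2.5 N at the start and 8 N at the stop brings it up again.
- wrench_head (a point): Centre of the top face of the wrench's round steel head (32 mm diameter), on the axis of the screw, 156 mm above the table. The screw, bit and head turn about the vertical through this point. The wrench is engaged on the screw and cannot come off.
- bolt (a joint): Angle of the screw with the wrench's head, rad, growing clockwise seen from above (tightening). It starts between 0.2 and 0.5; at 0.70 the screw is seated and stops solid. Until then it turns against a steady friction of about 1.4 N m and stays where it is left.
- wrench_grip (a point): Middle of the wrench's black round grip (29 mm diameter, 90 mm long), on the handle's level axis, 183 mm from the screw axis, 146 mm above the table. Its -y axis points outwards along the handle, its -x axis is the way the grip moves when tightening, z is up. The steel tube between head and grip is 17 mm thick; the free end lies 55 mm outside this point.
- wrench (a joint): Give of the handle against the wrench's head, rad, 0 = straight, growing clockwise, about a pin 22 mm from the screw axis. Held straight until about 2.8 N m (17 N at mid grip); then it clicks: the handle breaks away, the resistance drops to about 0.7 N m (4 to 5 N) by 0.08 and stays so to 0.18, the end of the give, where it is solid again. Let go, it springs back straight by itself.
- spanner: Loose steel spanner, 190 mm long, 8 mm thick, lying on the table under or beside the handle. Origin: middle of its underside.
- socket: Loose steel socket, 22 mm diameter, 30 mm tall, standing on the green base plate on the robot's side of the block. Origin: centre of its foot.
- screwdriver: Loose screwdriver with red handle, 200 mm long, 26 mm thick. Origin: middle of its underside.
- hammer: Loose hammer, 280 mm long, 26 mm thick, lying. Origin: under the middle of its length.
- oil_bottle: Loose white bottle with red cap, 56 mm diameter, 150 mm tall, standing. Origin: centre of its foot.
- mug: Loose blue mug, 80 mm diameter, 95 mm tall, standing. Origin: centre of its foot.
- parts_tin: Loose open steel tin, 100 x 130 x 45 mm. Origin: centre of its foot.

How it is judged:
By the outcome, as a careful person would: the job done as asked, in the order asked, and still so for the second after the job is handed in, with the robot touching nothing.
It also fails if it takes over 51 s, if anything falls off the work surface, if the arm or the gripper's body presses on something with over 40 N, if the wrist force passes 120 N, or if a joint passes its speed limit or range.

## Working session

There is one attempt and no reset: what is moved stays moved. The work goes in short steps, Python scripts to look and compute and a shell command to move; the robot and the scene stay as the last step left them, time stands still between calls to the robot, and variables do not carry over. Pictures are saved under pics/ and viewed, at most 10 in all, crops included, and the job is handed in when it is done.

```bash
mkdir -p pics
cat > h.py <<'E'
import numpy as np, cv2
from cell import get_state, cams, workorder, finder, r
def world(cam, px, depth, z=None):
    p=cams.camera_params(cam); K=np.array(p["mtx"]); u,v=px
    ray=np.linalg.inv(K)@[u,v,1]
    if cam=="wrist":
        s=get_state(); T=np.eye(4); T[:3,:3]=s["ee_rot"]; T[:3,3]=s["eef_pos"]; M=T@np.array(p["hand_eye"]); R,c=M[:3,:3],M[:3,3]
    else:
        R=np.array(p["R"]).T; c=-R@np.array(p["t"])
    d=R@ray
    if z is not None: return c+d*(z-c[2])/d[2]
    k=depth[max(0,int(v)-1):int(v)+2,max(0,int(u)-1):int(u)+2]; k=k[k>0]
    return c+d*np.median(k) if len(k) else None
E
python3 - <<'E'
from h import *
np.set_printoptions(precision=4,suppress=True)
s=get_state(); print(s["t"],s["eef_pos"],s["ee_rot"],s["wrist_force"],s["opening"])
Z=dict(plunger_top=.149,wrench_head=.156,wrench_grip=.146,manifold=0,spanner=0,oil_bottle=0,mug=0,screwdriver=0,hammer=0,parts_tin=0,socket=.01)
ims=[]
for c in ["scene","side"]:
    im,d=cams.camera(c); ims.append(im)
    cv2.imwrite(f"pics/{c}0.png",im)
    for n,z in Z.items():
        f=finder.tip_of(c,n)
        for g in f[:1]: print(c,n,round(g["score"],2),np.round(g["point"]),"plane",world(c,g["point"],d,z),"depth",world(c,g["point"],d))
E
```

```text
0.0 [ 0.129  -0.5344  0.2306] [[ 0.9721  0.2346 -0.0001]
 [ 0.2346 -0.9721  0.0014]
 [ 0.0002 -0.0014 -1.    ]] [0.2407 0.256  0.4004] 0.08547937366922617
scene plunger_top 0.59 [367. 172.] plane [0.5376 0.2179 0.149 ] depth [0.5369 0.2184 0.1481]
scene wrench_head 0.62 [307. 184.] plane [0.5156 0.0262 0.156 ] depth [0.5136 0.0273 0.1533]
scene wrench_grip 0.95 [250. 201.] plane [ 0.5048 -0.1494  0.146 ] depth [ 0.5149 -0.1524  0.1593]
scene manifold 0.93 [334. 216.] plane [0.5535 0.1142 0.    ] depth [0.5955 0.0857 0.0676]
scene spanner 0.87 [256. 232.] plane [ 0.5193 -0.1424  0.    ] depth [ 0.5216 -0.1431  0.0035]
scene oil_bottle 0.7 [412. 192.] plane [0.5654 0.4016 0.    ] depth [0.5791 0.3866 0.0226]
scene mug 0.61 [393. 169.] plane [0.4501 0.3982 0.    ] depth [0.464  0.3852 0.0195]
scene screwdriver 0.52 [161. 238.] plane [ 0.431  -0.4255  0.    ] depth [ 0.4415 -0.425   0.0144]
scene hammer 0.64 [131. 284.] plane [ 0.5559 -0.543   0.    ] depth [ 0.5668 -0.5405  0.0176]
scene parts_tin 0.81 [194. 205.] plane [ 0.3439 -0.2938  0.    ] depth [ 0.3467 -0.2941  0.0035]
side plun
[... 213 characters left out ...]
 plane [ 0.5132 -0.1513  0.146 ] depth [ 0.5093 -0.1377  0.1594]
side manifold 0.82 [262. 304.] plane [0.5504 0.1262 0.    ] depth [0.527  0.1759 0.0815]
side spanner 0.87 [300. 231.] plane [ 0.5292 -0.1389  0.    ] depth [ 0.529  -0.1385  0.0004]
side oil_bottle 0.94 [212. 411.] plane [0.5598 0.4126 0.    ] depth [0.5438 0.4307 0.0539]
side mug 0.66 [247. 300.] plane [0.5899 0.1257 0.    ] depth [0.5417 0.216  0.1481]
side screwdriver 0.87 [357. 175.] plane [ 0.4261 -0.4225  0.    ] depth [ 0.426  -0.4219  0.0005]
side hammer 0.82 [329. 147.] plane [ 0.5501 -0.5377  0.    ] depth [ 0.547  -0.5242  0.0108]
side socket 0.57 [291. 312.] plane [0.4697 0.1352 0.01  ] depth [0.4671 0.1428 0.0226]
```

View pics/scene0.png

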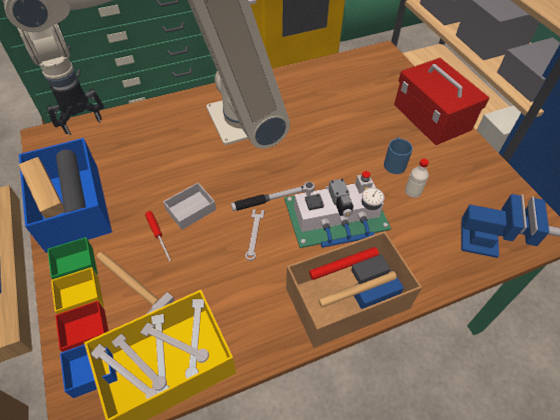

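View pics/side0.png

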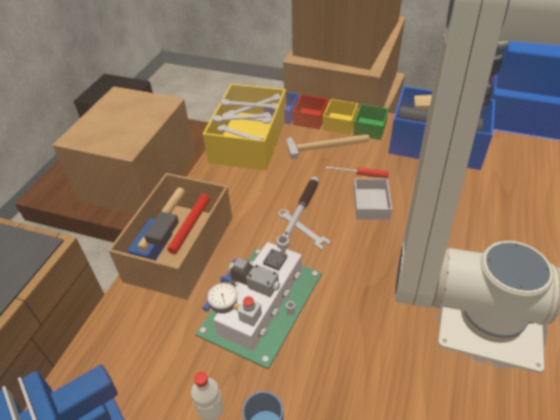

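The side view puts the red button at pixel (249,302) and the scene view at (366,175), so it is at about (0.539, 0.217). The wrench head is at about (0.517, 0.030) and the grip at (0.509, -0.151). Tightening moves the handle towards -x, towards the robot. I'll shut the fingers and swing over.

```bash
cat > go.py <<'E'
import sys; from h import *
from scipy.spatial.transform import Rotation as Ro
x,y,z,yaw=map(float,sys.argv[1:]); s=get_state(); R=np.array(s["ee_rot"])
d=R.T@(np.array([x,y,z])-s["eef_pos"])/.2; yaw=np.radians(yaw); c,n=np.cos(yaw),np.sin(yaw)
G=np.array([[c,n,0],[n,-c,0],[0,0,-1]])
print("t",s["t"],"shift",d.round(3),"turn",(Ro.from_matrix(R.T@G).as_rotvec()/2/np.pi).round(4),"j",np.round(s["joint_positions"],2),"F",np.round(s["wrist_force"],1))
E
python3 -m jog '[[1,-1,0,0,0,-0.34,0],[1,-1,0,0,0,-0.34,0],[1,-1,0,0,0,-0.34,0],[1,-1,0,0,0,-0.34,0],[1,-1,0,0,0,-0.34,0],[1,-1,0,0,0,-0.34,0],[1,-1,0,0,0,-0.34,0],[1,-1,0,0,0,-0.34,0],[1,-1,0,0,0,-0.34,0],[1,-1,0,0,0,-0.34,0],[1,-1,0,0,0,-0.34,0],[1,-1,0,0,0,-0.34,0]]'
python3 go.py 0.539 0.217 0.2 180
```

```text
t: 2.7
eef_pos: [0.2765, -0.2933, 0.2314]
ee_rot: [[-0.722, 0.692, 0.0], [0.692, 0.722, -0.0], [-0.0, -0.0, -1.0]]
wrist_force: [0.4, 0.5, 0.4]
opening: -0.0
grip_force: 0.0
t 2.7 shift [0.819 2.75  0.157] turn [-0.      0.     -0.1217] j [-1.02  0.01 -0.28  1.28  0.   -0.26] F [0.4 0.5 0.4]
```

```bash
python3 -m jog '[[0.3,1,0,0,0,-0.1217,0],[0.3,1,0,0,0,-0.1217,0],[0.3,1,0,0,0,-0.1217,0],[0.3,1,0,0,0,-0.1217,0],[0.3,1,0,0,0,-0.1217,0],[0.3,1,0,0,0,-0.1217,0]]' >/dev/null
python3 go.py 0.539 0.217 0.2 180
```

```text
t 3.45 shift [-0.823  1.632  0.156] turn [-0.0001 -0.     -0.0011] j [-0.5  -0.02 -0.31  1.28 -0.   -0.49] F [ 0.  -0.2  0.3]
```

```bash
python3 -m jog '[[-0.4,0.9,0,0,0,0,0],[-0.4,0.9,0,0,0,0,0],[-0.4,0.9,0,0,0,0,0],[-0.4,0.9,0,0,0,0,0],[-0.4,0.9,0,0,0,0,0],[-0.4,0.9,0,0,0,0,0]]' >/dev/null
python3 go.py 0.539 0.217 0.2 180
python3 - <<'E'
from h import *
np.set_printoptions(precision=4,suppress=True)
im,d=cams.camera("wrist"); cv2.imwrite("pics/w1.png",im)
print(cams.camera_params("wrist")["hand_eye"])
for n,z in dict(plunger_top=.149,wrench_head=.156,wrench_grip=.146).items():
    for g in finder.tip_of("wrist",n)[:1]: print(n,g,world("wrist",g["point"],d,z),world("wrist",g["point"],d))
E
```

```text
t 4.2 shift [-0.426  0.737  0.156] turn [-0.0001 -0.     -0.0011] j [-0.03  0.1  -0.18  1.29 -0.   -0.02] F [ 0.1 -0.3 -0. ]
[[ 0.0006 -0.9622 -0.2725  0.0687]
 [ 1.      0.0004  0.0008  0.0008]
 [-0.0006 -0.2725  0.9622 -0.1421]
 [ 0.      0.      0.      1.    ]]
plunger_top {'point': [446.0, 313.3], 'score': 0.82} [0.539  0.2156 0.149 ] [0.5391 0.2157 0.1488]
wrench_head {'point': [232.2, 299.3], 'score': 0.8} [0.52   0.0355 0.156 ] [0.4465 0.0551 0.2737]
wrench_grip {'point': [10.2, 284.9], 'score': 0.93} [ 0.5115 -0.1512  0.146 ] [ 0.5048 -0.1395  0.1579]
```

View pics/w1.png

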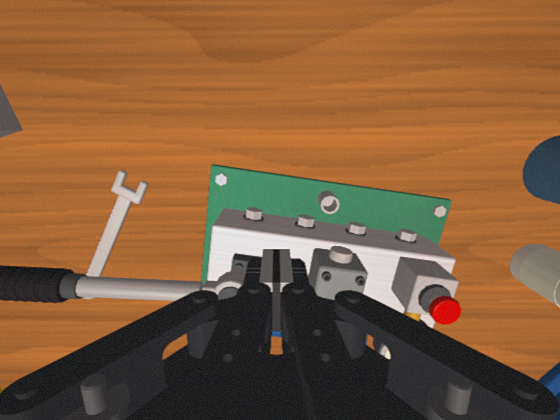

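The wrist view confirms the button at pixel (446,311), which gives (0.539, 0.216). The way to it is clear.

```bash
python3 -m jog '[[-0.426,0.73,0,0,0,0,0],[-0.426,0.73,0,0,0,0,0],[-0.426,0.73,0,0,0,0,0],[-0.426,0.73,0.1,0,0,0,0],[-0.426,0.73,0.3,0,0,0,0],[-0.426,0.73,0.36,0,0,0,0],[-0.426,0.73,0.375,0,0,0,0],[-0.426,0.73,0.375,0,0,0,0]]'
python3 go.py 0.539 0.2157 0.141 180
```

```text
t: 5.4
eef_pos: [0.5394, 0.2174, 0.1575]
ee_rot: [[-1.0, 0.004, 0.002], [0.004, 1.0, 0.0], [-0.002, 0.0, -1.0]]
wrist_force: [0.5, -0.7, 1.3]
opening: -0.0001
grip_force: 0.0
t 5.4 shift [ 0.002 -0.008  0.082] turn [ 0.0001  0.0003 -0.0007] j [ 0.24  0.34 -0.05  1.18  0.    0.24] F [ 0.5 -0.7  1.3]
```

```bash
python3 -m jog '[[0,-0.008,0.03,0,0,0,0],[0,-0.008,0.045,0,0,0,0],[0,-0.008,0.06,0,0,0,0],[0,-0.008,0.07,0,0,0,0],[0,-0.008,0.075,0,0,0,0],[0,-0.008,0.075,0,0,0,0]]'
```

```text
t: 6.15
eef_pos: [0.5392, 0.2158, 0.1419]
ee_rot: [[-1.0, 0.004, 0.001], [0.004, 1.0, -0.0], [-0.001, -0.0, -1.0]]
wrist_force: [-1.2, -1.6, 7.1]
opening: 0.0004
grip_force: 3.6
```

```bash
python3 -m jog '[[0,0,0.004,0,0,0,0],[0,0,0.008,0,0,0,0],[0,0,0.011,0,0,0,0],[0,0,0.011,0,0,0,0]]'
```

```text
t: 6.65
eef_pos: [0.5392, 0.2158, 0.141]
ee_rot: [[-1.0, 0.004, 0.003], [0.004, 1.0, 0.0], [-0.003, 0.0, -1.0]]
wrist_force: [-4.1, -3.4, 17.1]
opening: 0.0003
grip_force: 8.4
```

```bash
python3 -m jog '[[0,0,0.002,0,0,0,0],[0,0,0.002,0,0,0,0],[0,0,0.002,0,0,0,0],[0,0,0.002,0,0,0,0],[0,0,0.002,0,0,0,0],[0,0,0.002,0,0,0,0],[0,0,0.002,0,0,0,0],[0,0,0.002,0,0,0,0]]'
python3 -m jog '[[0,0,-0.02,0,0,0,0],[0,0,-0.05,0,0,0,0],[0,0,-0.1,0,0,0,0],[0,0,-0.4,0,0,0,0],[0,0,-0.45,0,0,0,0],[0,0,-0.45,0,0,0,0]]'
python3 go.py 0.56 -0.165 0.23 180
```

```text
t: 7.65
eef_pos: [0.5392, 0.2158, 0.1409]
ee_rot: [[-1.0, 0.004, 0.003], [0.004, 1.0, 0.0], [-0.003, 0.0, -1.0]]
wrist_force: [-4.8, -4.0, 19.5]
opening: -0.0001
grip_force: 9.8
t: 8.4
eef_pos: [0.539, 0.2161, 0.2292]
ee_rot: [[-1.0, 0.004, 0.001], [0.004, 1.0, 0.0], [-0.001, 0.0, -1.0]]
wrist_force: [0.3, -1.0, -1.0]
opening: 0.0001
grip_force: 0.0
t 8.4 shift [-0.112 -1.905 -0.005] turn [ 0.0001  0.0002 -0.0006] j [0.24 0.31 0.09 1.35 0.   0.24] F [ 0.3 -1.  -1. ]
```

```bash
python3 -m jog '[[-0.112,-0.95,0,0,0,0,0],[-0.112,-0.95,0,0,0,0,0],[-0.112,-0.95,0,0,0,0,0],[-0.112,-0.95,0,0,0,0,0],[-0.112,-0.95,0,0,0,0,0]]' >/dev/null
python3 -m jog '[[0,-0.87,0,0,0,0,0],[0,-0.87,0,0,0,0,0],[0,-0.87,0,0,0,0,0],[0,-0.87,0,0,0,0,0],[0,-0.87,0,0,0,0,0]]' >/dev/null
python3 go.py 0.56 -0.15 0.13 180
python3 - <<'E'
from h import *
im,d=cams.camera("wrist"); cv2.imwrite("pics/w2.png",im)
for n,z in dict(wrench_head=.156,wrench_grip=.146).items():
    for g in finder.tip_of("wrist",n)[:1]: print(n,g,world("wrist",g["point"],d,z))
E
```

```text
t 9.65 shift [-0.001 -0.017  0.491] turn [ 0.0001 -0.0001 -0.0004] j [-0.4   0.31  0.09  1.35  0.   -0.4 ] F [ 0.3  0.2 -0.5]
wrench_head {'point': [530.2, 166.7], 'score': 0.62} [0.51946495 0.03456586 0.156     ]
wrench_grip {'point': [269.3, 152.0], 'score': 0.59} [ 0.50992048 -0.1502189   0.146     ]
```

View pics/w2.png

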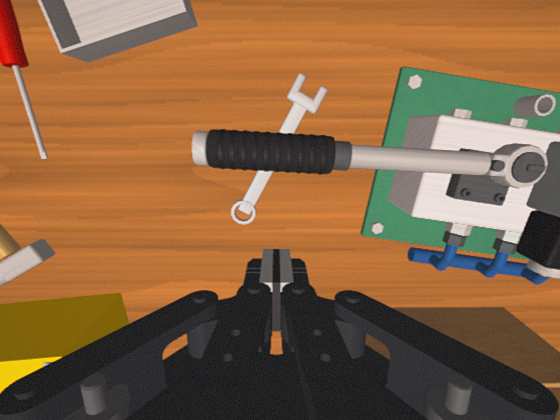

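The grip is at pixel (270,150), which is (0.510, -0.150). The head is at (0.5195, 0.0345), and the fingers are clear on the far side. Going down.

```bash
python3 -m jog '[[0,0,0.25,0,0,0,0],[0,0,0.45,0,0,0,0],[0,0,0.49,0,0,0,0],[0,0,0.49,0,0,0,0],[0.05,0,0.49,0,0,0,0],[0.1,0,0.49,0,0,0,0],[0.1,0,0.49,0,0,0,0]]'
python3 - <<'E'
import numpy as np
H=np.array([.5195,.0345]); a0=np.arctan2(-.150-.0345,.510-.5195)
c0=.0255
for th in np.arange(0,.75,.05):
    a=a0-th; u=np.array([np.cos(a),np.sin(a)]); n=np.array([-u[1],u[0]]) # behind side
    p=H+.1835*u+c0*n; print(round(th,2),p.round(4))
E
```

```text
t: 10.68
eef_pos: [0.5392, -0.1482, 0.1316]
ee_rot: [[-1.0, 0.004, 0.001], [0.004, 1.0, -0.0], [-0.001, -0.0, -1.0]]
wrist_force: [-0.4, 0.6, 0.8]
opening: -0.0001
grip_force: 0.0
0.0 [ 0.5355 -0.1501]
0.05 [ 0.5263 -0.1506]
0.1 [ 0.517  -0.1507]
0.15 [ 0.5078 -0.1504]
0.2 [ 0.4985 -0.1496]
0.25 [ 0.4894 -0.1483]
0.3 [ 0.4803 -0.1466]
0.35 [ 0.4713 -0.1444]
0.4 [ 0.4624 -0.1417]
0.45 [ 0.4537 -0.1387]
0.5 [ 0.4451 -0.1352]
0.55 [ 0.4367 -0.1312]
0.6 [ 0.4285 -0.1269]
0.65 [ 0.4206 -0.1221]
0.7 [ 0.4129 -0.117 ]
```

```bash
python3 -m jog '[[0.02,0,0,0,0,0.002,0],[0.04,0,0,0,0,0.005,0],[0.06,0,0,0,0,0.008,0],[0.08,-0.005,0,0,0,0.011,0],[0.1,-0.005,0,0,0,0.014,0],[0.12,-0.01,0,0,0,0.017,0],[0.14,-0.01,0,0,0,0.02,0],[0.155,-0.01,0,0,0,0.024,0],[0.155,-0.01,0,0,0,0.024,0]]'
```

```text
t: 11.8
eef_pos: [0.5102, -0.1497, 0.1312]
ee_rot: [[-0.988, 0.155, 0.003], [0.155, 0.988, 0.001], [-0.003, 0.001, -1.0]]
wrist_force: [7.7, 2.6, -0.3]
opening: 0.0001
grip_force: 2.9
```

```bash
for i in 1; do python3 -m jog '[[0.015,0,0,0,0,0.002,0],[0.03,0,0,0,0,0.005,0],[0.03,0,0,0,0,0.005,0]]'; done; python3 go.py 0.4985 -0.1496 0.13 180
```

```text
t: 12.18
eef_pos: [0.5044, -0.1492, 0.1313]
ee_rot: [[-0.983, 0.186, 0.004], [0.186, 0.983, -0.0], [-0.004, 0.0, -1.0]]
wrist_force: [6.2, 1.4, -0.4]
opening: -0.0002
grip_force: 3.1
t 12.175 shift [ 0.029 -0.008  0.006] turn [ 0.      0.0006 -0.0297] j [-0.45  0.27 -0.23  1.07  0.   -0.26] F [ 6.2  1.4 -0.4]
```

```bash
python3 -m jog '[[0.015,0,0,0,0,0.002,0],[0.03,0,0,0,0,0.005,0],[0.03,0,0,0,0,0.005,0]]'
```

```text
t: 12.55
eef_pos: [0.4985, -0.1485, 0.1313]
ee_rot: [[-0.976, 0.217, 0.003], [0.217, 0.976, -0.001], [-0.004, -0.0, -1.0]]
wrist_force: [5.8, -2.2, -0.5]
opening: 0.0
grip_force: 3.2
```

```bash
f(){ grep -E "eef_pos|wrist_force" | tr '\n' ' '; echo; }
python3 -m jog '[[0.008,0,0,0,0,0.001,0],[0.015,0,0,0,0,0.0025,0]]'|f
python3 -m jog '[[0.008,0,0,0,0,0.001,0],[0.015,0,0,0,0,0.0025,0]]'|f
python3 -m jog '[[0.008,0,0,0,0,0.001,0],[0.015,0,0,0,0,0.0025,0]]'|f
python3 -m jog '[[0.008,0,0,0,0,0.001,0],[0.015,0,0,0,0,0.0025,0]]'|f
```

```text
eef_pos: [0.4959, -0.1481, 0.1314] wrist_force: [7.2, -3.6, -1.6] 
eef_pos: [0.493, -0.1477, 0.1314] wrist_force: [6.9, -3.8, -0.5] 
eef_pos: [0.49, -0.1471, 0.1314] wrist_force: [6.7, -5.1, -0.0] 
eef_pos: [0.4891, -0.1471, 0.1319] wrist_force: [16.8, -7.5, -3.9]
```

```bash
f(){ grep -E "eef_pos|wrist_force" | tr '\n' ' '; echo; }
python3 -m jog '[[0.008,0,0,0,0,0.001,0],[0.015,0,0,0,0,0.0025,0]]'|f
python3 -m jog '[[0.008,0,0,0,0,0.001,0],[0.015,0,0,0,0,0.0025,0]]'|f
python3 -m jog '[[0.008,0,0,0,0,0.001,0],[0.015,0,0,0,0,0.0025,0]]'|f
```

```text
eef_pos: [0.486, -0.1465, 0.1318] wrist_force: [13.0, -8.9, -4.0] 
eef_pos: [0.4817, -0.1454, 0.1315] wrist_force: [5.9, -9.9, -0.5] 
eef_pos: [0.478, -0.1439, 0.1313] wrist_force: [5.3, -4.5, -0.8]
```

It clicked: the force went from 17 N to 13 N to 5 N. I'll take it slightly further for a clear give of about 0.1 rad, then let it come back slowly.

```bash
f(){ grep -E "eef_pos|wrist_force" | tr '\n' ' '; echo; }
python3 -m jog '[[0.012,0,0,0,0,0.001,0],[0.025,0,0,0,0,0.003,0],[0.025,0,0,0,0,0.003,0]]'|f
python3 -m jog '[[-0.02,0,0,0,0,0,0],[-0.04,0,0,0,0,0,0],[-0.06,0,0,0,0,0,0],[-0.08,0,0,0,0,0,0],[-0.1,0,0,0,0,0,0],[-0.12,0,0,0,0,0,0],[-0.14,0,0,0,0,0,0],[-0.18,0,0,0,0,0,0],[-0.22,0,0,0,0,0,0],[-0.22,0,0,0,0,0,0]]'|f
```

```text
eef_pos: [0.4728, -0.1419, 0.1311] wrist_force: [3.5, -5.7, -0.4] 
eef_pos: [0.5139, -0.156, 0.1305] wrist_force: [0.3, 0.2, 1.1]
```

```bash
python3 -m jog '[[-0.04,0,-0.2,0,0,0,0],[-0.04,0,-0.5,0,0,0,0],[-0.04,0,-0.6,0,0,0,0],[-0.04,0,-0.6,0,0,0,0],[-0.04,0,-0.6,0,0,0,0]]'
python3 - <<'E'
from h import *
im,d=cams.camera("wrist")
for n,z in dict(wrench_head=.156,wrench_grip=.146).items():
    for g in finder.tip_of("wrist",n)[:1]: print(n,g,world("wrist",g["point"],d,z))
s,_=cams.camera("side"); cv2.imwrite("pics/w3.png",np.vstack([im[:300],cv2.resize(s[130:380,160:440],(560,500))[:300]]))
print(get_state()["wrist_force"])
E
```

```text
t: 16.55
eef_pos: [0.5204, -0.1582, 0.2493]
ee_rot: [[-0.941, 0.339, -0.002], [0.339, 0.941, 0.001], [0.002, 0.0, -1.0]]
wrist_force: [-0.4, 0.2, -0.1]
opening: 0.0001
grip_force: 0.0
wrench_head {'point': [517.3, 132.6], 'score': 0.7} [0.52196835 0.03537306 0.156     ]
wrench_grip {'point': [266.7, 143.1], 'score': 0.93} [ 0.46580095 -0.14521485  0.146     ]
[-0.18805138 -0.47669042  0.59415215]
```

View pics/w3.png

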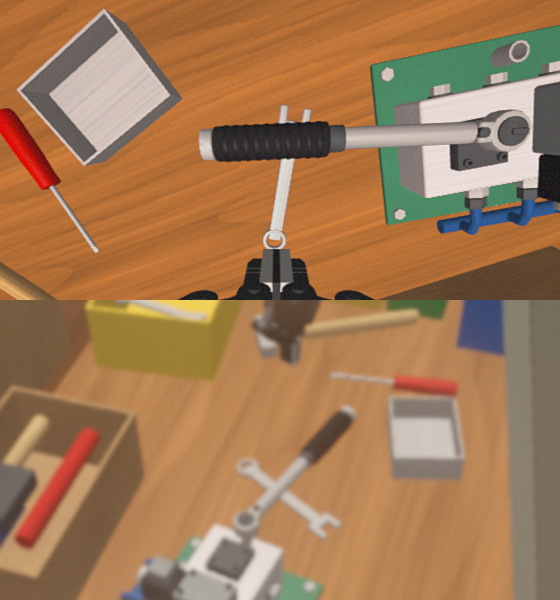

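The grip, at pixel (267,143), has turned about 0.25 rad and sprung back in line with the head. The other tools have not moved and the robot is touching nothing.

```bash
python3 -c "
from cell import workorder; print(workorder.hand_in())"
```

```text
the job is handed in; nothing more can be done
None
```

I pressed the red button fully home, held it for over a second and let it come up. I then tightened the last screw until the wrench clicked, let the handle spring back straight, left the other tools where they lay, and handed the job in at about 17 s.

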